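Twist the tapered stopper out of the leaning pharmacy jar and park it in its holder

TASK

Open the leaning storage jar: twist its blue stopper about a quarter turn, either way, to break it free so that its two orange ears come out from under the steel lips, and only then draw it straight out along the jar's axis. Lower it nose down into the white cone-shaped stopper holder, keeping hold until it is home, and leave it standing there upright. Do not let the stopper touch the counter, and leave the basket, carton, pill bottle and pen cup where they stand.

Things in the scene. Friction and masses are not known exactly. Their poses are not given: they have to be found in the camera images.
- jar: Fixed glass jar in a green cradle, mouth leaning towards the robot. z = jar axis, out of the mouth, 30 degrees from vertical. Origin: on the axis at the bottom of its cone mouth (48 mm deep), 154 mm above the counter; the locked stopper's origin lies there. Cradle: 170 mm wide, reaching 155 mm beyond and 95 mm before the origin. White collar, 108 mm diameter, top at z = 47 mm.
- jar_lips (a point): Point on the jar's axis at z = 58 mm, level with the undersides of the two steel lips on the jar's +y and -y sides. Each lip is 36 mm wide along x, 8 mm thick, and reaches inward to 37 mm from the axis. The gaps between them, along the jar's +x and -x, let the ears out. After drawing the stopper out, raise it well above the lips before swinging it away.
- stopper: Loose tapered stopper, 108 mm long, about 0.18 kg. Origin: centre of its nose; z along its axis to the grip bar. Black cone, diameter 32 mm at z = 0, 56 mm at z = 50; blue flange, 66 mm diameter, z = 50 to 58. It starts locked in the jar, its y within 10 degrees of the jar's y; a spring gasket pushes it against the lips with about 10 N, so turning takes 0.1 to 0.4 N m.
- stopper_grip (a point): Point to hold, on the stopper's axis at z = 88 mm, in its blue grip bar: z = 58 to 108 mm, 52 mm long along x, 14 mm thick along y (hold it across y). Held here, fingertips up to 20 mm further down pass above the lips.
- stopper_ears (a point): Point on the stopper's axis at z = 54 mm, between its two orange ears (20 mm wide, 8 mm thick, out to 44 mm along its +y and -y). The ears block pulling until the stopper is turned 50 to 130 degrees from the jar's y, either way (80 to 90 is best; there is no stop). Once free the gasket pushes it up to 5 mm, unless held, and it lifts easily; clear of everything after 80 mm along the axis.
- holder: Fixed white stopper holder standing upright on the counter: a cone cup 60 mm high, mouth of 55 mm inner diameter, about 72 mm outer diameter at the rim and 92 mm lower down, on a steel foot disc of 110 mm diameter. Origin: centre of its underside, z up. It fits the stopper's cone; the stopper may stand in it at any yaw.
- holder_seat (a point): Point on the holder's axis 14 mm above the counter: the stopper's origin comes to rest here, within about 3 mm, when it is home; its flange then stands about 4 mm above the holder's rim.
- basket: Bystander: loose pink basket 110 x 150 x 55 mm, origin under its centre.
- carton: Bystander: loose cardboard carton 70 x 90 x 50 mm high, origin under its centre.
- pill_bottle: Bystander: loose amber bottle, 52 mm diameter, 85 mm high, origin under its centre.
- pen_cup: Bystander: loose dark pen cup, 80 mm diameter, 95 mm high with pens up to 150 mm, origin under its centre.
- table: The counter top at z = 0.
Things that resemble listed ones, but are neither listed nor needed, are in the scene too. There is more than one size of the holder; the one meant has the size given above.

How it is judged:
By the outcome, as a careful person would: the job done as asked, in the order asked, and still so for the second after the job is handed in, with the robot touching nothing.
It also fails if it takes over 51 s, if anything falls off the work surface, if the arm or the gripper's body presses on something with over 40 N, if the wrist force passes 120 N, or if a joint passes its speed limit or range.

ROBOT

A 7-joint arm with a two-finger parallel gripper is mounted at the origin on the work surface. World frame = base frame: x ahead of the robot, y to its left, z up, the work surface at z = 0. Lengths are in m, angles in degrees, forces in N, time in s.
With the tool pointing down it reaches from about 0.425 to 0.875 m from the base axis. Payload 4.7 kg.
Tool frame: the origin (TCP) lies midway between the tips of the shut fingers; the grasp point (between the pads) lies 19 mm behind it; z points along the fingers, y is the line along which they close (so a half turn about z gives the same grasp; the last joint's range is limited). The gripper opens to 87 mm and grips with 3 to 60 N. Pads are 19 mm wide; open, the fingers measure 117 mm over their backs; the gripper's body (75 mm by 190 mm) begins 51 mm behind the grasp point.
Start: joints at [-63.249, 18.392, -4.016, 83.108, 1.295, 78.541, -3.26], TCP at [0.284, 0.585, 0.223] pointing down, gripper open.
Joint ranges: [-163.93, 163.93], [-17.29, 119.83], [-79.2, 71.16], [3.27, 140.29], [-89.18, 269.18], [5.43, 117.66], [-154.24, 154.24]. Speed limits (degrees/s): [147.25, 147.25, 180, 180, 180, 180, 180].

INTERFACE

Orientations are given as [roll, pitch, yaw] about the fixed x, y, z axes, in that order (R = Rz(yaw) Ry(pitch) Rx(roll)).
In Python, from cell import env, viewer, boxes_of, masks_of gives the robot as it stands. The module is installed in compiled form; this text tells all that it offers.
- The arm moves only by the tool apply_moves, never from a script. Its argument "moves" is a list of rows, each a list of 7 numbers: the shift along the tool's x, y, z scaled (see below), then the turn, a rotation vector about the tool's x, y, z scaled (see below), then the opening, from 0 (shut) to 1 (fully open). A call has 1 to 20 rows; each row is the pose to reach, as a shift and turn from the pose commanded when the call began, along the tool's axes at that moment; what a row does not reach only later rows make up. The controller multiplies each number of a shift by 0.2 m and each number of a turn by 1.5 rad. A row lasts 1/10 s, in which the tool goes at most 50 mm and 8.59 degrees, less where a joint would pass 70% of its speed; a pose out of reach is approached as far as the arm can. A call with a number of a shift or a turn outside -1 to 1 is refused whole. A call with a gripper value outside its range is refused whole. The fingers move at their own pace and stop on an object; "grip_force" is the grip in N (left out, the last holds). Time passes only in rows, so rows that repeat a pose let the fingers close. It gives the time, the measured TCP pose, the force, the opening and the grip force at its end, in the units of the state.
- env.get_obs(): the state, without advancing time (a new reading comes with each control period).
- viewer.read_camera(name): name is "side" or "top"; returns the picture (480x640x3 uint8, red, green, blue); there is no depth.
- viewer.get_calibration(name): a dict with "fov_y" (degrees; the focal length in pixels is half the picture's height over the tangent of half this angle, whatever the lens; pixels are square), "cx", "cy" (the principal point, pixels), "position" and "orientation" of the camera in the world. Camera axes: x right, y up, looking along -z (the intrinsics and any distortion apply to the point x, -y, -z); pixel columns grow to the right and rows downward; lengths in m; the calibration is good to about 2 mm. A picture is of the moment at which its call begins. get_calibration takes no time and is no camera call.
- env.sign_off(): hands the job in; it is judged then, once.
Trained networks look in the newest picture that a camera, given by its name, has taken for a name from the list of things; names that differ only in an ending like _2 or _b are one class to them, and where a whole thing is asked for, a point or a joint stands for the part that bears it (a point fixed in the world has none). Each returns a list of dicts, best first, with "conf" (0 to 1); they miss things now and then, are a little off and sometimes report something else, mostly with a low value. They report only what shows in the picture. A call takes as long as a camera call. They do not tell look-alikes from the thing itself.
- boxes_of(camera, target): "location" ([column, row] in pixels, amid what is visible of it).
- masks_of(camera, target): "pixels" (480x640 bool, what is visible of it) and "location" ([column, row] in pixels, amid what is visible of it).
The state is a dict: "time_s": time; "qpos": joint angles; "joint_velocities": joint speeds; "effort": joint torques, N m; "tool_pos": TCP position; "tool_rot": TCP orientation; "force": force on the tool from outside, world axes, zero at the start; "wrist_torque": the same for the moment, N m; "grip_width": finger opening in m; "grasp_force": force on a finger pad.
Only numpy, scipy, OpenCV 4.12 (cv2) and the standard library are available. Lean on these libraries where they do the work, as an engineer would, in place of code of your own. Each camera call takes 0.05 s, during which the arm holds its last target. There are 200 camera calls.

## Working session

There is one attempt and no reset: what is moved stays moved. The work goes in short steps, Python scripts to look and compute and a tool call to move; the robot and the scene stay as the last step left them, time stands still between calls to the robot, and variables do not carry over. Pictures are saved under pics/ and viewed, at most 10 in all, crops included, and the job is handed in when it is done.

Besides the shell and the picture viewer there is one more tool, called after "Request:" as name(argument=value, ...) on one line, values as JSON. apply_moves: Moves the arm, as the interface text tells. Shifts and turns lie within -1 to 1; 1 stands for 0.2 m of shift or 1.5 rad of turn. Its arguments: {"type":"object","properties":{"moves":{"type":"array","items":{"type":"array","items":{"type":"number","minimum":-1,"maximum":1}}},"grip_force":{"type":"number"}},"required":["moves"]}

```bash
mkdir -p pics
python3 - <<'E'
from cell import env, viewer, boxes_of, masks_of
import cv2
for c in("side","top"):
    im=viewer.read_camera(c); cv2.imwrite(f"pics/{c}0.png",im[:,:,::-1]); print(c,viewer.get_calibration(c))
    for t in("jar","jar_lips","stopper","stopper_grip","stopper_ears","holder","basket","carton","pill_bottle","pen_cup"):
        print(t,[(round(d['conf'],2),[round(float(v)) for v in d['location']]) for d in boxes_of(c,t)][:4])
print(env.get_obs())
E
```

```text
side {'fov_y': 53.48648948342403, 'cx': 315.4552033999589, 'cy': 239.8240511752868, 'position': array([ 0.02580426, -0.55627227,  1.0368423 ]), 'orientation': array([ 41.65214382,   0.33322735, -43.11911942])}
jar [(0.94, [291, 205])]
jar_lips [(0.88, [293, 206])]
stopper [(0.93, [266, 170])]
stopper_grip []
stopper_ears [(0.91, [266, 169]), (0.62, [231, 195])]
holder [(0.83, [370, 333]), (0.81, [402, 420])]
basket [(0.67, [266, 167]), (0.65, [348, 252]), (0.53, [231, 196])]
carton [(0.78, [294, 294]), (0.26, [291, 205])]
pill_bottle [(0.56, [230, 195])]
pen_cup [(0.8, [467, 361]), (0.73, [292, 295])]
top {'fov_y': 52.388750811816436, 'cx': 313.1196132824302, 'cy': 241.54002282730346, 'position': array([0.44025194, 0.01240983, 1.45459724]), 'orientation': array([  4.52485603,  -0.76398627, -88.53922906])}
jar [(0.56, [236, 198])]
jar_lips [(0.72, [236, 195])]
stopper [(0.72, [217, 216])]
stopper_grip [(0.74, [215, 216])]
stopper_ears [(0.63, [220, 216])]
holder [(0.9, [441, 289]), (0.56, [380, 256]), (0.44, [308, 201])]
basket [(0.73, [307, 199]), (0.43, [380, 249])]
carton [(0.72, [312, 269])]
pill_bottle [(0.77, [177, 233])]
pen_cup [(0.65, [450, 224])]
{'time_s': 1.1, 'qpos': array([-63.24606014,  18.3910216 ,  -4.0159226 ,  83.10823656,
         1.29494603,  78.54179444,  -3.25915115]), 'joint_velocities': array([0.03575075, 0.03111034, 0.00634119, 0.01507919, 0.02431711,
       0.05433655, 0.02588461]), 'effort': array([-4.39602009e-04, -4.91110468e+01, -4.03222572e-01, -3.12774539e+01,
       -6.35309145e-02,  3.36549163e-02,  2.92432071e-05]), 'tool_pos': array([0.28442377, 0.5844791 , 0.22259072]), 'tool_rot': array([1.79995921e+02, 2.83280135e-03, 1.54055541e+02]), 'force': array([ 0.62830298, -0.36019043,  0.50710027]), 'wrist_torque': array([ 0.01395846, -0.01115029,  0.03166947]), 'grasp_force': 0.0, 'grip_width': 0.08704830755580203}
```

View pics/side0.png

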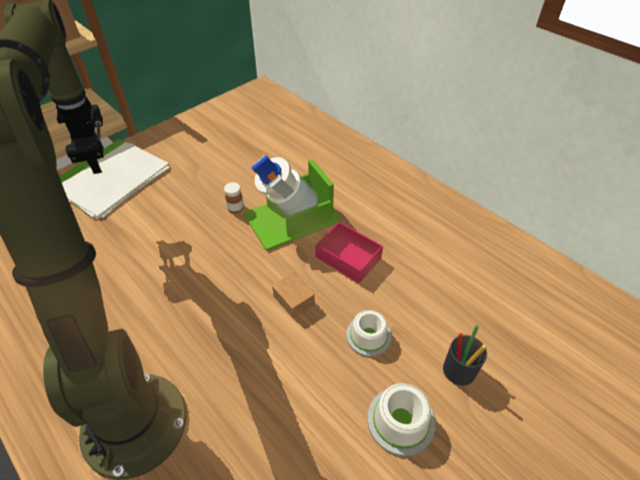

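View pics/top0.png

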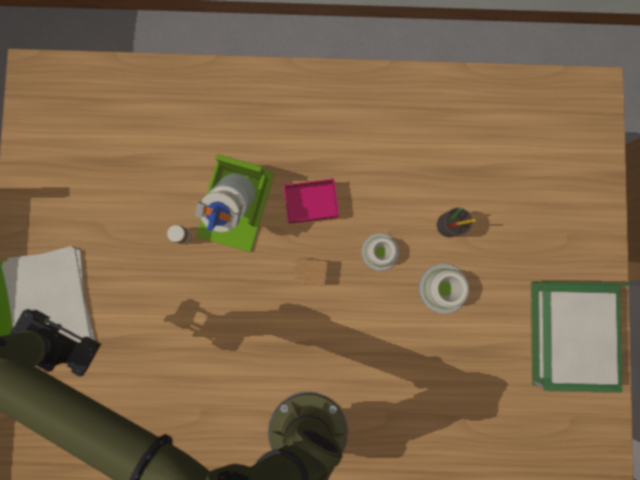

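The side view shows the jar at about (290,205) with the blue grip at (266,168). The small holder is at (370,333) and the large one at (402,420). In the top view, the small holder's foot disc at (380,252) is about 37 px wide, which matches 110 mm. The jar is at (230,200) and the basket at (312,202). Next I'll zoom in on the jar.

```bash
cat > h.py <<'E'
import numpy as np
from scipy.spatial.transform import Rotation as R
from cell import env, viewer, boxes_of, masks_of
def cam(c):
    k=viewer.get_calibration(c); f=240/np.tan(np.radians(k['fov_y']/2))
    return f,k['cx'],k['cy'],np.array(k['position']),R.from_euler('xyz',k['orientation'],degrees=True).as_matrix()
def proj(c,P):
    f,cx,cy,p,M=cam(c); q=(np.atleast_2d(P)-p)@M
    return np.c_[cx+f*q[:,0]/-q[:,2], cy-f*q[:,1]/-q[:,2]]
def ray(c,u):
    f,cx,cy,p,M=cam(c); d=M@np.array([(u[0]-cx)/f,-(u[1]-cy)/f,-1]); return p,d/np.linalg.norm(d)
def plane(c,u,z):
    p,d=ray(c,u); return p+d*(z-p[2])/d[2]
def tri(us,ut):
    p,d=ray('side',us);q,e=ray('top',ut)
    s=np.linalg.lstsq(np.c_[d,-e],q-p,rcond=None)[0]
    a,b=p+s[0]*d,q+s[1]*e; return (a+b)/2,np.linalg.norm(a-b)
E
python3 - <<'E'
from h import *
import cv2
a=cv2.imread('pics/side0.png')[130:250,210:370]; b=cv2.imread('pics/top0.png')[145:265,165:325]
cv2.imwrite('pics/jar_s.png',cv2.resize(a,(800,600),interpolation=cv2.INTER_CUBIC))
cv2.imwrite('pics/jar_t.png',cv2.resize(b,(800,600),interpolation=cv2.INTER_CUBIC))
np.set_printoptions(precision=4,suppress=True)
print('grip?',tri((266,168),(216,216)))
print('holder small',plane('top',(380,252),0.0),plane('side',(370,334),0.03))
im=cv2.cvtColor(cv2.imread('pics/top0.png'),cv2.COLOR_BGR2HSV)
m=cv2.inRange(im,(45,120,60),(75,255,255)); m[:, :190]=0; m[:,280:]=0
P=np.argwhere(m)[:,::-1].astype(np.float32); r=cv2.minAreaRect(P); B=cv2.boxPoints(r); print(r,B)
print(np.array([plane('top',x,0.01) for x in B]))
E
```

```text
grip? (array([0.5949, 0.2467, 0.2262]), np.float64(0.0030490708890221377))
holder small [ 0.5298 -0.2049  0.    ] [ 0.5218 -0.2099  0.03  ]
((210.0, 231.0), (4.0, 0.0), 180.0) [[212. 231.]
 [212. 231.]
 [208. 231.]
 [208. 231.]]
[[0.5784 0.2969 0.01  ]
 [0.5784 0.2969 0.01  ]
 [0.5781 0.3087 0.01  ]
 [0.5781 0.3087 0.01  ]]
```

View pics/jar_s.png

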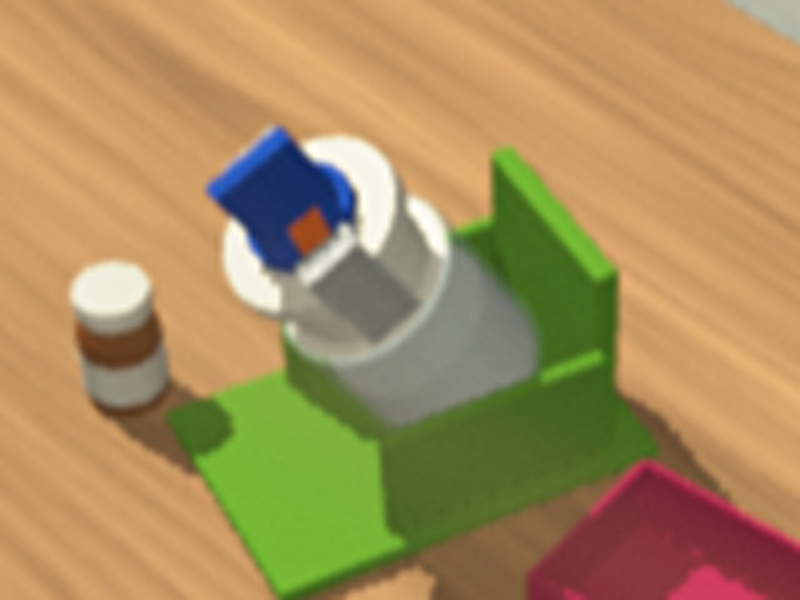

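View pics/jar_t.png

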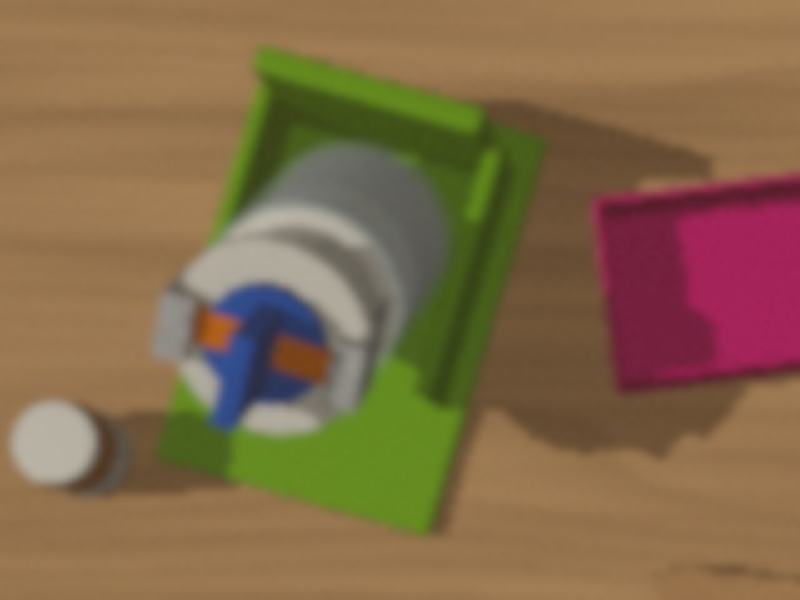

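The crops show the plate corners: in the top view (198,237), (251,251) and (274,172), and in the side view (244,212), (266,249) and (341,219). The lips are left and right of the jar, and the ears lie nearly in line with them. Now I'll fit the jar pose to these points.

```bash
cat >> h.py <<'E'
def jar(p):
    x,y,a=p[:3]; h=np.array([np.cos(a),np.sin(a),0]); Z=np.array([0,0,1.])
    z=.5*h+np.sqrt(.75)*Z; X=np.sqrt(.75)*h-.5*Z; Y=np.cross(z,X)
    return np.array([x,y,.154]),np.c_[X,Y,z],h,np.cross(Z,h)
E
python3 - <<'E'
from h import *
from scipy.optimize import least_squares
np.set_printoptions(precision=4,suppress=True)
T=lambda u,v:(165+u/5,145+v/5); S=lambda u,v:(210+u/5,130+v/5)
# (kind, coords, cam, px)
obs=[('b',(.095,-1),'top',T(165,460)),('b',(.095,1),'top',T(432,532)),('b',(-.155,1),'top',T(543,135)),
('b',(.095,-1),'side',S(170,412)),('b',(.095,1),'side',S(284,588)),('b',(-.155,1),'side',S(655,442)),
('s',(0,0,.058),'top',T(266,343)),
('s',(.026,0,.108),'side',S(210,188)),('s',(-.026,0,.108),'side',S(280,130)),('s',(.026,0,.108),'top',T(230,425) and T(236,370)),
('s',(0,1,.054),'top',T(302,357)),('s',(0,-1,.054),'top',T(216,330)),('s',(0,1,.054),'side',S(312,230))]
obs=[o for o in obs if not(o[0]=='s' and o[2]=='top' and o[1][2]==.108)]
obs.append(('s',(.026,0,.108),'top',T(224,422)))
def res(p,full=False):
    o,M,h,l=jar(p); c,s=np.cos(p[3]),np.sin(p[3]); out=[]
    for k,q,cm,u in obs:
        if k=='b': P=np.array([p[0],p[1],0])+q[0]*h+q[1]*.085*l*1+np.array([0,0,p[4]])
        else:
            y=q[1]*.038; P=o+M@np.array([q[0]*c-y*s,q[0]*s+y*c,q[2]])
        out.append(proj(cm,P)[0]-u)
    return np.array(out).ravel()
best=None
for a in (-100,-130,-70):
  r=least_squares(res,[.63,.25,np.radians(a),0,.008],loss='soft_l1',f_scale=1)
  if best is None or r.cost<best.cost: best=r
p=best.x; print(p,np.degrees(p[2:4]),best.cost); print(best.fun.reshape(-1,2) if 0 else res(p).reshape(-1,2))
np.save('jar.npy',p); o,M,h,l=jar(p); print(o+M@[0,0,.088]); print(M)
E
```

```text
Traceback (most recent call last):
  File "h.py", line 8, in proj
    f,cx,cy,p,M=cam(c); q=(np.atleast_2d(P)-p)@M
                ~~~^^^
  File "h.py", line 5, in cam
    k=viewer.get_calibration(c); f=240/np.tan(np.radians(k['fov_y']/2))
ValueError: time passes only in moves, steps and waits
```

```bash
sed -i 's/^def cam/from functools import lru_cache\n@lru_cache\ndef cam/' h.py
cat > fit.py <<'E'
from h import *
from scipy.optimize import least_squares
np.set_printoptions(precision=4,suppress=True)
T=lambda u,v:(165+u/5,145+v/5); S=lambda u,v:(210+u/5,130+v/5)
obs=[('b',(.095,-1),'top',T(165,460)),('b',(.095,1),'top',T(432,532)),('b',(-.155,1),'top',T(543,135)),
('b',(.095,-1),'side',S(170,412)),('b',(.095,1),'side',S(284,588)),('b',(-.155,1),'side',S(655,442)),
('s',(0,0,.058),'top',T(266,343)),
('s',(.026,0,.108),'side',S(210,188)),('s',(-.026,0,.108),'side',S(280,130)),('s',(.026,0,.108),'top',T(224,422)),
('s',(0,1,.054),'top',T(302,357)),('s',(0,-1,.054),'top',T(216,330)),('s',(0,1,.054),'side',S(312,230))]
def res(p):
    o,M,h,l=jar(p); c,s=np.cos(p[3]),np.sin(p[3]); out=[]
    for k,q,cm,u in obs:
        if k=='b': P=np.array([p[0],p[1],p[4]])+q[0]*h+q[1]*.085*l
        else:
            y=q[1]*.038; P=o+M@np.array([q[0]*c-y*s,q[0]*s+y*c,q[2]])
        out.append(proj(cm,P)[0]-u)
    return np.array(out).ravel()
r=least_squares(res,[.63,.25,np.radians(165),0,.008],loss='soft_l1',f_scale=1)
p=r.x; print(p,np.degrees(p[2:4]),r.cost); print(res(p).reshape(-1,2))
np.save('jar.npy',p); o,M,h,l=jar(p); print(o+M@[0,0,.088]); print(M)
E
python3 fit.py
```

```text
[0.6324 0.241  2.8963 0.0589 0.0117] [165.9432   3.3743] 26.37316800586681
[[-3.1672 -0.598 ]
 [-1.2941  0.3876]
 [-0.3284 -0.4312]
 [-1.0901 -0.0282]
 [-0.062   1.8473]
 [ 1.3109 -0.0235]
 [-1.3603  0.3697]
 [ 0.4516  2.1416]
 [ 0.8234 -0.2315]
 [ 0.0428  1.2032]
 [ 6.1765  0.1629]
 [-5.1379 -0.7343]
 [ 4.844   4.9114]]
[0.5897 0.2517 0.2302]
[[-0.8401 -0.2429 -0.485 ]
 [ 0.2103 -0.9701  0.1214]
 [-0.5     0.      0.866 ]]
```

```bash
sed -i 's/\.038/.023/' fit.py; python3 fit.py
python3 - <<'E'
from h import *
import cv2
for c,n in(('side','pics/side0.png'),('top','pics/top0.png')):
    viewer.read_camera(c)
    for d in masks_of(c,'holder'):
        m=d['pixels']; r=cv2.minAreaRect(np.argwhere(m)[:,::-1].astype(np.float32)); print(c,round(d['conf'],2),np.round(r[0],1),np.round(r[1],1),m.sum())
    t=env.get_obs(); print('tcp',proj(c,t['tool_pos']))
E
```

```text
[ 0.6325  0.2411  2.8974 -0.0198  0.0114] [166.0064  -1.1346] 11.296347339545248
[[-3.1779 -0.5818]
 [-1.2967  0.3403]
 [-0.4238 -0.488 ]
 [-1.1051  0.02  ]
 [-0.022   1.8684]
 [ 1.2862 -0.0549]
 [-1.4118  0.3373]
 [ 0.1189  1.68  ]
 [ 1.1633  0.1546]
 [-0.7771  0.9713]
 [ 0.3902 -0.4941]
 [ 0.515  -0.1489]
 [ 1.6186  2.2838]]
[0.5898 0.2518 0.2302]
[[-0.8403 -0.2418 -0.4852]
 [ 0.2094 -0.9703  0.1209]
 [-0.5     0.      0.866 ]]
side 0.65 [368.5 333. ] [46. 43.] 1611
side 0.62 [400.6 420.1] [72.8 66.2] 3904
tcp [[ 97.63057526 161.49608301]]
top 0.82 [443.5 288. ] [48. 49.] 1939
top 0.66 [379.5 251.5] [33. 35.] 1017
tcp [[ 74.15639241 337.30034859]]
```

```bash
cat >> h.py <<'E'
np.set_printoptions(precision=4,suppress=True)
def rot(): return R.from_euler('xyz',env.get_obs()['tool_rot'],degrees=True)
def goto(P,Rt,p0=None,R0=None):
    """scaled shift+turn to TCP pos P, orientation Rt"""
    p0=env.get_obs()['tool_pos'] if p0 is None else p0; R0=rot() if R0 is None else R0
    s=R0.inv().apply(P-p0); t=(R0.inv()*Rt).as_rotvec()
    print('move',np.round(s/.2,3),np.round(t/1.5,3),'mm',np.round(np.linalg.norm(s)*1e3),'deg',np.round(np.degrees(np.linalg.norm(t)),1))
def jartool(p,psi,zg):
    """TCP pose with grasp point at jar z=zg, tool y=-stopper y at angle psi"""
    o,M,_,_=jar(p); y=-(M@[-np.sin(psi),np.cos(psi),0]); z=-M[:,2]; x=np.cross(y,z)
    return o+M@[0,0,zg-.019], R.from_matrix(np.c_[x,y,z])
E
python3 - <<'E'
from h import *
p=np.load('jar.npy'); P,Rt=jartool(p,p[3],.188); print(P,Rt.as_euler('xyz',degrees=True))
goto(P,Rt)
t0=env.get_obs()['tool_pos']; mid=(t0+P)/2+[0,0,.05]; goto(mid,R.identity()*Rt)
print((rot().inv()*Rt).magnitude())
E
```

```text
[0.5505 0.2616 0.3004] [179.345   29.9935 164.6963]
move [-1.903 -0.87  -0.389] [-0.04  -0.347 -0.123] mm 426.0 deg 31.8
move [-0.951 -0.435 -0.444] [-0.04  -0.347 -0.123] mm 227.0 deg 31.8
0.5557513430159703
```

Request:
apply_moves(moves=[[-0.25,-0.11,-0.3,-0.01,-0.09,-0.03,1],[-0.5,-0.22,-0.45,-0.02,-0.17,-0.06,1],[-0.75,-0.33,-0.45,-0.03,-0.26,-0.09,1],[-0.95,-0.435,-0.444,-0.04,-0.347,-0.123,1],[-0.95,-0.435,-0.444,-0.04,-0.347,-0.123,1],[-0.95,-0.435,-0.444,-0.04,-0.347,-0.123,1],[-0.95,-0.435,-0.444,-0.04,-0.347,-0.123,1]], grip_force=30)

```text
time_s: 2.0
tool_pos: [0.4176, 0.4225, 0.312]
tool_rot: [179.2, 30.0, 164.5]
force: [0.5, -0.6, 0.1]
grip_width: 0.0867
grasp_force: 0.0
```

Run:
```python
from h import *
p=np.load('jar.npy'); P,Rt=jartool(p,p[3],.188)
goto(P,Rt); print(env.get_obs()['tool_pos'],env.get_obs()['qpos'])
```

```text
move [-0.712 -0.605  0.469] [ 0.001 -0.    -0.002] mm 209.0 deg 0.2
[0.4176 0.4225 0.312 ] [-65.401    2.1866  -0.4018  97.4304  30.3628  76.541    2.7261]
```

Request:
apply_moves(moves=[[-0.18,-0.15,0.117,0,0,0,1],[-0.356,-0.3,0.235,0,0,0,1],[-0.534,-0.45,0.352,0,0,0,1],[-0.712,-0.605,0.469,0,0,0,1],[-0.712,-0.605,0.469,0,0,0,1],[-0.712,-0.605,0.469,0,0,0,1]])

```text
time_s: 2.6
tool_pos: [0.5513, 0.2611, 0.3]
tool_rot: [179.3, 29.9, 164.5]
force: [-1.1, -0.2, -0.2]
grip_width: 0.0871
grasp_force: 0.0
```

Run:
```python
from h import *
import cv2
o=env.get_obs(); print(o['tool_pos'],o['tool_rot'],o['qpos'])
P=o['tool_pos'];Rm=rot().as_matrix(); out=[]
p=np.load('jar.npy'); oo,M,_,_=jar(p)
for c,(x,y) in(('side',(210,110)),('top',(160,145))):
    im=viewer.read_camera(c)[:,:,::-1].copy(); cv2.imwrite(f'pics/{c}1.png',im)
    s=5; cr=cv2.resize(im[y:y+120,x:x+80],None,fx=s,fy=s,interpolation=cv2.INTER_CUBIC)
    def dot(Q,col):
        u=proj(c,Q)[0]; cv2.circle(cr,(int((u[0]+.5-x)*s),int((u[1]+.5-y)*s)),3,col,-1); print(c,u)
    dot(P+Rm@[0,.0435,0],(0,255,255)); dot(P-Rm@[0,.0435,0],(0,255,255)); dot(oo+M@[0,0,.108],(255,0,255)); dot(oo+M@[0,0,.058],(255,255,0))
    out.append(cr)
cv2.imwrite('pics/both1.png',np.hstack(out))
```

```text
[0.5513 0.2611 0.3   ] [179.2979  29.9474 164.4784] [-54.0027  -3.184   11.0519 104.0459  28.3197  64.5503  22.7108]
side [240.2964 140.5013]
side [253.7483 159.9149]
side [259.624  162.7322]
side [269.6372 172.4886]
top [185.4172 225.2495]
top [220.5658 235.7853]
top [210.7482 221.2031]
top [216.7882 213.9373]
```

View pics/both1.png

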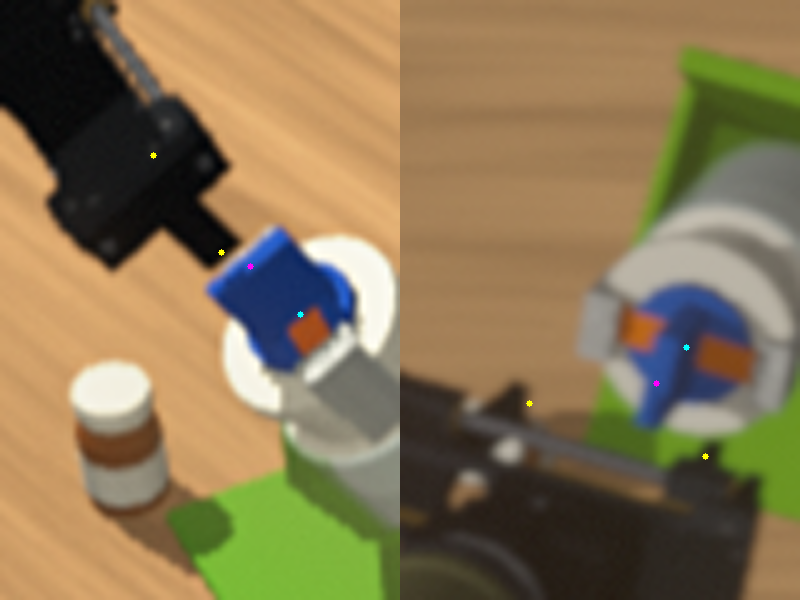

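The fingertips match their projections to about 1–2 px in both views. The bar lies between the fingers, and the flange centre is about 1 px right of the fit in the top view. I'll move down along the axis with a small lateral correction.

Run:
```python
from h import *
p=np.load('jar.npy'); p[1]-=.002; np.save('jar.npy',p); P,Rt=jartool(p,p[3],.092)
goto(P,Rt)
```

```text
move [-0.012 -0.025  0.484] [ 0.001 -0.001  0.001] mm 97.0 deg 0.2
```

Request:
apply_moves(moves=[[-0.012,-0.025,0.1,0,0,0,1],[-0.012,-0.025,0.2,0,0,0,1],[-0.012,-0.025,0.3,0,0,0,1],[-0.012,-0.025,0.4,0,0,0,1],[-0.012,-0.025,0.45,0,0,0,1],[-0.012,-0.025,0.484,0,0,0,1],[-0.012,-0.025,0.484,0,0,0,1]])

```text
time_s: 3.4
tool_pos: [0.5975, 0.2464, 0.2167]
tool_rot: [179.4, 29.9, 164.8]
force: [-1.4, 0.1, 1.3]
grip_width: 0.087
grasp_force: 0.0
```

Run:
```python
from h import *
import cv2
o=env.get_obs(); print(o['tool_pos'],o['force'])
out=[]
for c,(x,y) in(('side',(210,110)),('top',(160,145))):
    im=viewer.read_camera(c)[:,:,::-1].copy()
    out.append(cv2.resize(im[y:y+120,x:x+80],None,fx=5,fy=5,interpolation=cv2.INTER_CUBIC))
cv2.imwrite('pics/both2.png',np.hstack(out))
```

```text
[0.5975 0.2464 0.2167] [-1.3844  0.1073  1.2811]
```

View pics/both2.png

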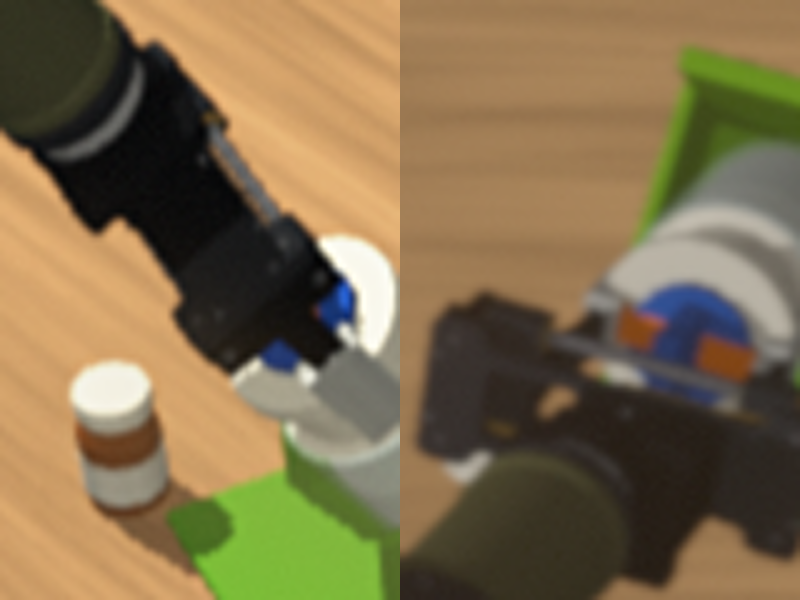

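The fingers straddle the bar symmetrically, with no contact. I'll close gently first and check the side force.

Request:
apply_moves(moves=[[0,0,0,0,0,0,0.5],[0,0,0,0,0,0,0.1],[0,0,0,0,0,0,0],[0,0,0,0,0,0,0],[0,0,0,0,0,0,0],[0,0,0,0,0,0,0]], grip_force=8)

```text
time_s: 4.1
tool_pos: [0.5981, 0.2453, 0.2174]
tool_rot: [179.3, 30.0, 164.7]
force: [-0.2, -0.8, -0.8]
grip_width: 0.0469
grasp_force: 0.0
```

Run:
```python
from h import *
o=env.get_obs(); print(o['tool_pos'],o['tool_rot'],o['force'],o['grip_width'],o['grasp_force'],'tool axes',rot().inv().apply(o['force']),rot().inv().apply(o['wrist_torque']))
```

```text
[0.5981 0.2453 0.2174] [179.3213  29.974  164.69  ] [-0.168  -0.8262 -0.7821] 0.04690654450474957 0.0 tool axes [ 0.3421 -0.8495  0.6955] [-0.0193  0.6469 -0.0467]
```

Request:
apply_moves(moves=[[0,0,0,0,0,0,0],[0,0,0,0,0,0,0],[0,0,0,0,0,0,0],[0,0,0,0,0,0,0],[0,0,0,0,0,0,0],[0,0,0,0,0,0,0]])

```text
time_s: 4.7
tool_pos: [0.599, 0.2501, 0.2179]
tool_rot: [178.9, 30.1, 164.8]
force: [6.7, 7.7, -6.4]
grip_width: 0.0143
grasp_force: 8.0
```

Run:
```python
from h import *
o=env.get_obs(); print(o['tool_pos'],o['tool_rot'],o['force'],o['grip_width'],o['grasp_force'],'tool axes',rot().inv().apply(o['force']),rot().inv().apply(o['wrist_torque']))
```

```text
[0.599  0.2501 0.2179] [178.8785  30.09   164.8029] [ 6.7432  7.6788 -6.3712] 0.014294274735154306 8.00964503836326 tool axes [-0.6946  9.0242  7.9441] [-2.0253  0.2474  0.1678]
```

The pads centred on a bar about 5 mm along tool +y, so I'll shift the target there.

Request:
apply_moves(moves=[[0,0.013,0,0,0,0,0],[0,0.024,0,0,0,0,0],[0,0.024,0,0,0,0,0],[0,0.024,0,0,0,0,0]])

```text
time_s: 5.1
tool_pos: [0.5992, 0.2502, 0.2178]
tool_rot: [179.3, 30.0, 164.7]
force: [-3.5, 0.2, 4.5]
grip_width: 0.0143
grasp_force: 7.9
```

```bash
cat > st.py <<'E'
from h import *
o=env.get_obs(); i=rot().inv().apply; print(o['time_s'],o['tool_pos'],o['tool_rot'],o['grip_width'],o['grasp_force'],'tool F',i(o['force']),'T',i(o['wrist_torque']),'q',o['qpos'])
E
python3 st.py
```

```text
5.1 [0.5992 0.2502 0.2178] [179.2888  29.9709 164.6779] 0.014348988180909857 7.927575946814613 tool F [ 0.695  -0.651  -5.6586] T [0.1968 0.8555 0.0504] q [-51.3941   3.5703  13.9828 107.0157  28.0518  53.3061  23.5179]
```

Request:
apply_moves(moves=[[0,0,0,0,0,0,0],[0,0,0,0,0,0,0],[0,0,0,0,0,0.05,0],[0,0,0,0,0,0.1,0],[0,0,0,0,0,0.15,0],[0,0,0,0,0,0.2,0],[0,0,0,0,0,0.25,0],[0,0,0,0,0,0.3,0],[0,0,0,0,0,0.35,0],[0,0,0,0,0,0.35,0]], grip_force=40)

```text
time_s: 6.1
tool_pos: [0.5992, 0.25, 0.2179]
tool_rot: [163.3, 25.3, 130.9]
force: [-4.5, 0.3, 6.0]
grip_width: 0.0137
grasp_force: 39.8
```

```bash
python3 st.py
```

```text
6.1 [0.5992 0.25   0.2179] [163.2789  25.2619 130.9307] 0.013667670950742616 39.76281833136454 tool F [ 0.3401 -1.0915 -7.4473] T [0.7739 0.5924 0.0706] q [-52.3091   3.5476  14.9448 107.0502  27.9963  53.2871  -6.586 ]
```

Request:
apply_moves(moves=[[0,0,0,0,0,0.06,0],[0,0,0,0,0,0.12,0],[0,0,0,0,0,0.18,0],[0,0,0,0,0,0.24,0],[0,0,0,0,0,0.3,0],[0,0,0,0,0,0.36,0],[0,0,0,0,0,0.42,0],[0,0,0,0,0,0.48,0],[0,0,0,0,0,0.54,0],[0,0,0,0,0,0.6,0],[0,0,0,0,0,0.64,0],[0,0,0,0,0,0.64,0],[0,0,0,0,0,0.64,0]])

```text
time_s: 7.4
tool_pos: [0.5971, 0.249, 0.2165]
tool_rot: [150.3, 2.0, 79.2]
force: [-12.6, -1.5, 8.1]
grip_width: 0.0137
grasp_force: 39.8
```

Run:
```python
from h import *
import cv2
exec(open('st.py').read())
out=[]
for c,(x,y) in(('side',(210,110)),('top',(160,145))):
    im=viewer.read_camera(c)[:,:,::-1].copy()
    out.append(cv2.resize(im[y:y+120,x:x+80],None,fx=5,fy=5,interpolation=cv2.INTER_CUBIC))
cv2.imwrite('pics/both3.png',np.hstack(out))
```

```text
7.4 [0.5971 0.249  0.2165] [150.3054   2.0379  79.2002] 0.013729700227035879 39.79702560289297 tool F [ -4.1142  -6.5393 -12.9401] T [ 2.2373 -1.1717 -0.0624] q [-53.997    3.4997  16.6604 107.2064  27.7683  53.4853 -61.3898]
```

View pics/both3.png

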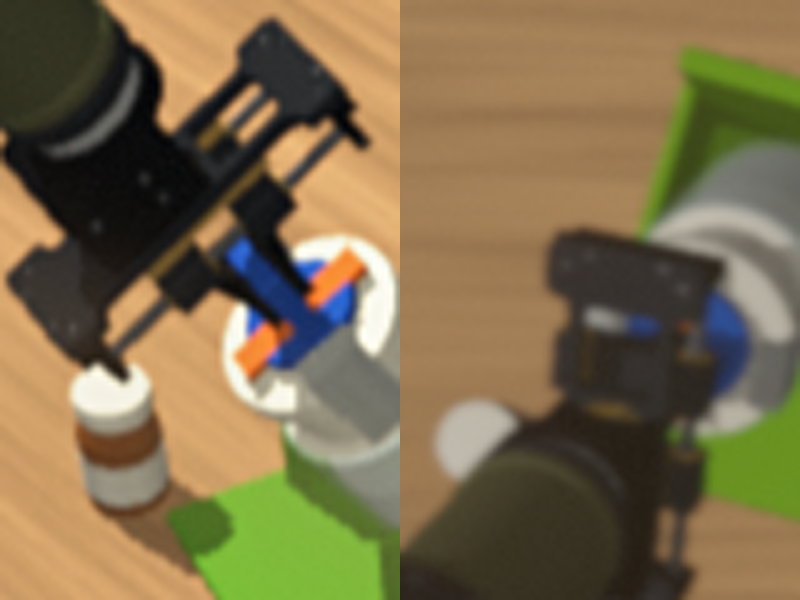

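Both ears show clear of the lips after the roughly 85° turn: side crop (265,350) and (340,275). I'll draw it out along the axis now.

Request:
apply_moves(moves=[[0,-0.012,0,0,0,0,0],[0,-0.012,-0.03,0,0,0,0],[0,-0.012,-0.06,0,0,0,0],[0,-0.012,-0.1,0,0,0,0],[0,-0.012,-0.15,0,0,0,0],[0,-0.012,-0.2,0,0,0,0],[0,-0.012,-0.25,0,0,0,0],[0,-0.012,-0.3,0,0,0,0]])

```text
time_s: 8.3
tool_pos: [0.5678, 0.2578, 0.2691]
tool_rot: [150.1, 1.8, 79.3]
force: [0.1, 0.3, -1.4]
grip_width: 0.0137
grasp_force: 39.8
```

```bash
python3 st.py
```

```text
8.3 [0.5678 0.2578 0.2691] [150.0618   1.8469  79.2998] 0.01371390243028774 39.848632070279564 tool F [ 0.3964 -0.6632  1.1916] T [ 0.8218 -0.0364 -0.0595] q [-55.9252  -1.1467  14.8622 105.6545  28.4296  60.3482 -62.2091]
```

Request:
apply_moves(moves=[[0,0,-0.1,0,0,0,0],[0,0,-0.25,0,0,0,0],[0,0,-0.4,0,0,0,0],[0,0,-0.55,0,0,0,0],[0,0,-0.55,0,0,0,0],[0,0,-0.55,0,0,0,0]])

```text
time_s: 8.9
tool_pos: [0.5147, 0.2711, 0.3641]
tool_rot: [150.0, 1.8, 79.3]
force: [0.0, -0.1, -2.8]
grip_width: 0.0137
grasp_force: 39.8
```

Run:
```python
from h import *
exec(open('st.py').read())
H=np.array([.526,-.207,0])
az=-21.5; 
# tool y azimuth: now vs upright candidates
print('tooly',rot().as_matrix()[:,1])
a=np.radians(az); y=np.array([np.cos(a),np.sin(a),0]); z=np.array([0,0,-1.]); Rt=R.from_matrix(np.c_[np.cross(y,z),y,z])
goto(np.array([.48,.10,.36]),Rt); 
for c in('top','side'):
    u={'top':(379.5,251.5),'side':(368.5,333)}[c]
    for zz in(0,.03,.06): print(c,zz,plane(c,u,zz))
import cv2
im=np.hstack([cv2.resize(cv2.imread(f'pics/{c}1.png')[y:y+80,x:x+53],(397,600),interpolation=cv2.INTER_CUBIC) for c,x,y in(('side',343,293),('top',353,212))])
cv2.imwrite('pics/hold.png',im)
```

```text
8.9 [0.5147 0.2711 0.3641] [150.0457   1.7959  79.3247] 0.013723769482589517 39.84754489716579 tool F [ 0.0343 -1.3461  2.4328] T [ 0.8525 -0.0709 -0.0805] q [-58.8593  -7.0553  11.2008 100.3073  28.7203  73.2342 -62.9249]
tooly [ 0.8543 -0.1451  0.4991]
move [-0.872 -0.034  0.035] [ 0.349 -0.013  0.129] mm 175.0 deg 32.0
top 0 [ 0.5312 -0.2033  0.    ]
top 0.03 [ 0.5293 -0.1989  0.03  ]
top 0.06 [ 0.5275 -0.1944  0.06  ]
side 0 [ 0.536  -0.1951  0.    ]
side 0.03 [ 0.5212 -0.2055  0.03  ]
side 0.06 [ 0.5064 -0.216   0.06  ]
```

View pics/hold.png

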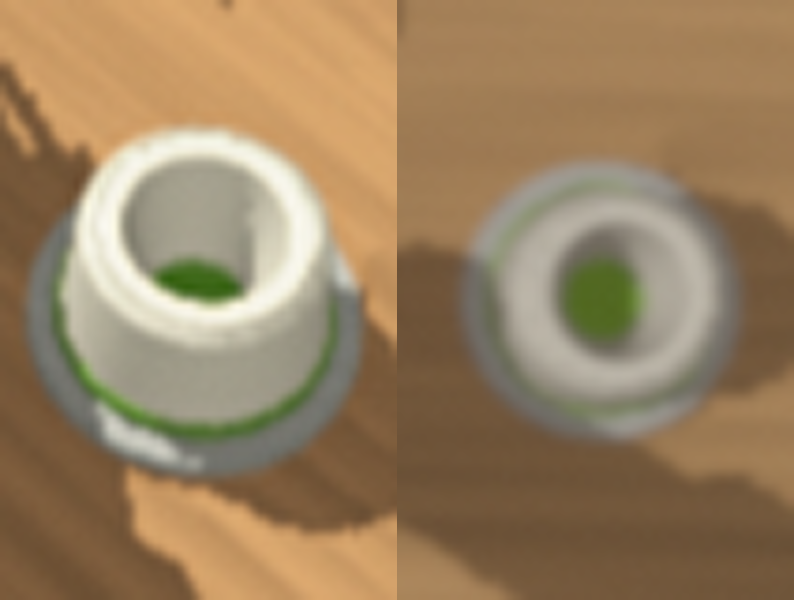

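The holder crop shows the rim centre at about side (369.5,324) and top (383,250), and the foot disc centre at top (379.7,251.4). The foot disc measures 111 mm, so this is the right holder. I'll compute its position and carry on.

Run:
```python
from h import *
print(plane('side',(369.5,323.9),.06),plane('top',(383,250.2),.06),plane('top',(379.7,251.4),.003))
print(tri((369.5,323.9),(383,250.2)))
```

```text
[ 0.5263 -0.2009  0.06  ] [ 0.5315 -0.2045  0.06  ] [ 0.5314 -0.2035  0.003 ]
(array([ 0.5292, -0.2025,  0.0593]), np.float64(0.006155237797895569))
```

Request:
apply_moves(moves=[[-0.15,0,0,0.06,0,0.02,0],[-0.3,0,0,0.12,0,0.04,0],[-0.45,-0.01,0.01,0.18,-0.005,0.065,0],[-0.6,-0.02,0.02,0.24,-0.01,0.09,0],[-0.75,-0.03,0.03,0.3,-0.01,0.11,0],[-0.872,-0.034,0.035,0.349,-0.013,0.129,0],[-0.872,-0.034,0.035,0.349,-0.013,0.129,0],[-0.872,-0.034,0.035,0.349,-0.013,0.129,0]])

```text
time_s: 9.7
tool_pos: [0.4802, 0.0984, 0.3584]
tool_rot: [-180.0, 0.2, 68.2]
force: [-0.8, 0.5, -2.7]
grip_width: 0.0139
grasp_force: 39.8
```

Run:
```python
from h import *
a=np.radians(-21.5); y=np.array([np.cos(a),np.sin(a),0]); z=np.array([0,0,-1.]); Rt=R.from_matrix(np.c_[np.cross(y,z),y,z])
goto(np.array([.51,-.07,.32]),Rt); goto(np.array([.53,-.203,.23]),Rt,np.array([.51,-.07,.32]),Rt)
```

```text
move [-0.726  0.45   0.194] [-0.     0.002 -0.003] mm 175.0 deg 0.3
move [-0.582  0.337  0.45 ] [0. 0. 0.] mm 162.0 deg 0.0
```

Request:
apply_moves(moves=[[-0.15,0.09,0.04,0,0,0,0],[-0.3,0.18,0.08,0,0,0,0],[-0.45,0.27,0.12,0,0,0,0],[-0.6,0.36,0.16,0,0,0,0],[-0.726,0.45,0.194,0,0,0,0],[-0.726,0.45,0.194,0,0,0,0]])

```text
time_s: 10.3
tool_pos: [0.5097, -0.0726, 0.3197]
tool_rot: [180.0, 0.3, 68.1]
force: [-0.2, -0.5, -1.4]
grip_width: 0.0137
grasp_force: 39.8
```

Request:
apply_moves(moves=[[-0.15,0.08,0.11,0,0,0,0],[-0.3,0.17,0.22,0,0,0,0],[-0.45,0.25,0.34,0,0,0,0],[-0.582,0.337,0.45,0,0,0,0],[-0.582,0.337,0.45,0,0,0,0],[-0.582,0.337,0.45,0,0,0,0],[-0.582,0.337,0.45,0,0,0,0]])

```text
time_s: 11.0
tool_pos: [0.531, -0.1992, 0.2315]
tool_rot: [180.0, 0.0, 68.6]
force: [-0.8, 0.1, -0.2]
grip_width: 0.014
grasp_force: 39.9
```

Run:
```python
from h import *
import cv2
exec(open('st.py').read())
P=o['tool_pos']; out=[]
for c,x,y in(('side',320,250),('top',340,200)):
    im=viewer.read_camera(c)[:,:,::-1].copy(); cv2.imwrite(f'pics/{c}4.png',im); s=6
    cr=cv2.resize(im[y:y+100,x:x+66],None,fx=s,fy=s,interpolation=cv2.INTER_CUBIC)
    def circ(C,r,col):
        t=np.linspace(0,2*np.pi,40); q=proj(c,C+np.c_[r*np.cos(t),r*np.sin(t),0*t]); q=((q+.5-[x,y])*s).astype(np.int32); cv2.polylines(cr,[q],True,col,1)
    N=P-[0,0,.073]
    circ(N,.016,(255,0,255)); circ(N+[0,0,.054],.033,(255,255,0)); 
    H=np.array([.53,-.203,0]); circ(H+[0,0,.06],.0275,(0,0,255)); circ(H+[0,0,.003],.055,(0,0,255))
    out.append(cr)
cv2.imwrite('pics/both4.png',np.hstack(out))
```

```text
11.0 [ 0.531  -0.1992  0.2315] [179.9752   0.041   68.619 ] 0.013950981965658187 39.91436477956995 tool F [-0.1648 -0.7951  0.2373] T [ 0.0291 -0.1111 -0.0133] q [-27.7566  10.5074  51.7975  96.0575  -8.3995  77.5036   4.0143]
```

View pics/both4.png

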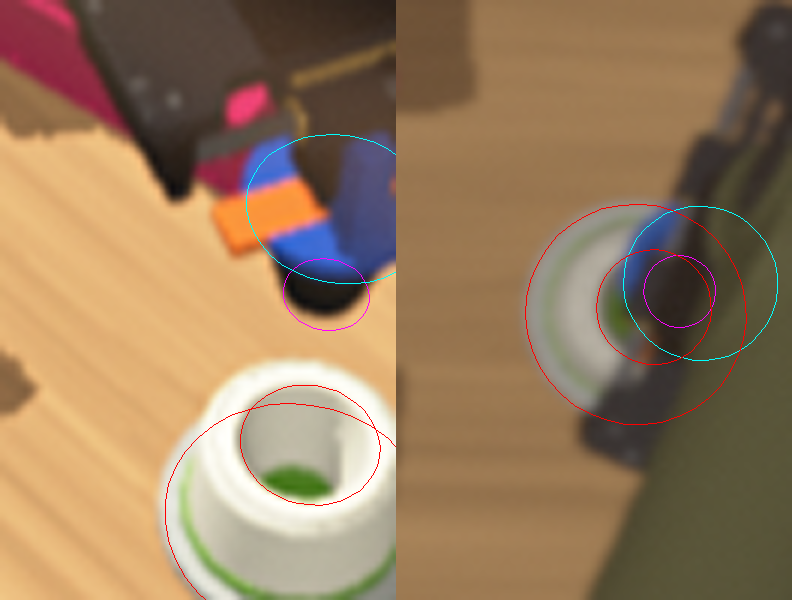

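The projected stopper outline matches the picture to within 1–2 px, with the nose about 3–4 mm higher than assumed. The holder outline matches too, with its mouth at side crop (310,445). I'll lower it with checks on the way.

Run:
```python
from h import *
goto(np.array([.53,-.203,.112]),R.from_euler('xyz',[180,0,68.5],degrees=True))
```

```text
move [-0.017  0.     0.6  ] [0.001 0.    0.001] mm 120.0 deg 0.1
```

Request:
apply_moves(moves=[[0,0,0.1,0,0,0,0],[0,0,0.2,0,0,0,0],[0,0,0.3,0,0,0,0],[0,0,0.4,0,0,0,0],[0,0,0.4,0,0,0,0],[0,0,0.4,0,0,0,0],[0,0,0.4,0,0,0,0],[0,0,0.4,0,0,0,0]])

```text
time_s: 11.9
tool_pos: [0.531, -0.2019, 0.1528]
tool_rot: [179.8, 0.1, 68.4]
force: [-0.7, -0.3, -1.8]
grip_width: 0.0137
grasp_force: 39.9
```

```bash
python3 st.py
python3 - <<'E'
from h import *
goto(np.array([.53,-.203,.112]),R.from_euler('xyz',[180,0,68.5],degrees=True))
E
```

```text
11.9 [ 0.531  -0.2019  0.1528] [179.8467   0.0559  68.4416] 0.013659650672114672 39.91334848360566 tool F [-0.5096 -0.5066  1.7993] T [ 0.0309 -0.1212 -0.0671] q [-25.833   14.6639  50.911  101.9233 -12.0984  68.9834   6.953 ]
move [-0.007 -0.003  0.204] [ 0.002  0.001 -0.001] mm 41.0 deg 0.2
```

Request:
apply_moves(moves=[[-0.004,0,0.06,0,0,0,0],[-0.004,0,0.12,0,0,0,0],[-0.004,0,0.17,0,0,0,0],[-0.004,0,0.21,0,0,0,0],[-0.004,0,0.21,0,0,0,0],[-0.004,0,0.21,0,0,0,0]])

```text
time_s: 12.5
tool_pos: [0.5297, -0.2028, 0.1091]
tool_rot: [-180.0, 0.1, 68.4]
force: [0.4, -0.1, -1.5]
grip_width: 0.0138
grasp_force: 39.9
```

```bash
python3 st.py
```

```text
12.5 [ 0.5297 -0.2028  0.1091] [-179.9993    0.1233   68.4078] 0.013836598855276315 39.913392987255065 tool F [0.0189 0.4352 1.5407] T [-0.0242 -0.0984  0.068 ] q [-24.2963  17.6415  49.8401 104.5534 -14.7192  64.5998   9.0143]
```

No contact yet. I'll keep going down in small steps.

Request:
apply_moves(moves=[[0,0,0.03,0,0,0,0],[0,0,0.06,0,0,0,0],[0,0,0.08,0,0,0,0],[0,0,0.08,0,0,0,0],[0,0,0.08,0,0,0,0]])

```text
time_s: 13.0
tool_pos: [0.5294, -0.2028, 0.0932]
tool_rot: [-180.0, 0.1, 68.4]
force: [-1.1, -0.6, -1.5]
grip_width: 0.0136
grasp_force: 39.9
```

```bash
python3 st.py
```

```text
13.0 [ 0.5294 -0.2028  0.0932] [-179.9771    0.1203   68.4097] 0.0135779549754393 39.91262026544064 tool F [-0.9761 -0.7534  1.4586] T [ 0.265  -0.3557 -0.0044] q [-23.6749  18.8015  49.3235 105.4248 -15.7871  62.9834   9.8223]
```

Request:
apply_moves(moves=[[0,0,0.01,0,0,0,0],[0,0,0.02,0,0,0,0],[0,0,0.03,0,0,0,0],[0,0,0.04,0,0,0,0],[0,0,0.04,0,0,0,0],[0,0,0.04,0,0,0,0]])

```text
time_s: 13.6
tool_pos: [0.5282, -0.2041, 0.0861]
tool_rot: [-179.9, 0.2, 68.3]
force: [-7.5, -2.1, 7.5]
grip_width: 0.0135
grasp_force: 39.9
```

```bash
python3 st.py
```

```text
13.6 [ 0.5282 -0.2041  0.0861] [-179.9       0.1703   68.3458] 0.013460242144627132 39.92963045362558 tool F [-4.7124 -6.1797 -7.5147] T [ 1.598  -1.0506 -0.0429] q [-23.3113  19.3442  49.1405 105.7993 -16.2328  62.3311  10.2448]
```

It has touched the cone wall, so I'll centre along the reported force and press down a little further.

Request:
apply_moves(moves=[[-0.006,-0.009,0,0,0,0,0],[-0.012,-0.017,0,0,0,0,0],[-0.012,-0.017,0.01,0,0,0,0],[-0.012,-0.017,0.02,0,0,0,0],[-0.012,-0.017,0.02,0,0,0,0]])

```text
time_s: 14.1
tool_pos: [0.528, -0.2043, 0.0857]
tool_rot: [179.8, -0.1, 68.4]
force: [-7.4, 1.1, 27.2]
grip_width: 0.0137
grasp_force: 40.0
```

```bash
python3 st.py
```

```text
14.1 [ 0.528  -0.2043  0.0857] [179.762   -0.0542  68.4244] 0.013704809260190472 39.95057598076528 tool F [ -1.6454  -7.2363 -27.2128] T [ 1.9089 -0.2733  0.009 ] q [-23.3088  19.0351  49.1753 106.1478 -16.3232  61.8898  10.4877]
```

It stopped hard at TCP z = 0.0857, which puts the nose at about 14 mm, so it is home. I'll ease off the push, then release.

Request:
apply_moves(moves=[[0,-0.012,-0.01,0,0,0,0],[0,-0.014,-0.018,0,0,0,0],[0,-0.014,-0.018,0,0,0,0],[0,-0.014,-0.018,0,0,0,0]], grip_force=15)

```text
time_s: 14.5
tool_pos: [0.5273, -0.2038, 0.0861]
tool_rot: [179.4, 0.1, 68.4]
force: [7.4, -4.0, -1.6]
grip_width: 0.0136
grasp_force: 15.0
```

```bash
python3 st.py
```

```text
14.5 [ 0.5273 -0.2038  0.0861] [179.4226   0.1061  68.4345] 0.01359442659205681 15.006103534251451 tool F [-1.0338  8.3198  1.6697] T [-1.8324 -0.3825  0.0833] q [-23.7343  18.578   49.3116 106.5458 -15.8711  61.4405  10.0872]
```

Request:
apply_moves(moves=[[0,0.007,0.006,0,0,0,0],[0,0.007,0.006,0,0,0,0],[0,0.007,0.006,0,0,0,0]])

```text
time_s: 14.8
tool_pos: [0.5276, -0.204, 0.0859]
tool_rot: [179.6, 0.1, 68.4]
force: [1.9, -1.7, 7.9]
grip_width: 0.0141
grasp_force: 15.0
```

```bash
python3 st.py
```

```text
14.8 [ 0.5276 -0.204   0.0859] [179.588    0.0534  68.4282] 0.014115288279204302 15.001203903229907 tool F [-0.8972  2.464  -7.894 ] T [-0.367  -0.3427  0.0438] q [-23.5458  18.8015  49.2489 106.3541 -16.0657  61.6534  10.2544]
```

Side forces are low and it is seated, so I'll open and then retreat straight up.

Request:
apply_moves(moves=[[0,0,0,0,0,0,0.2],[0,0,0,0,0,0,0.3],[0,0,0,0,0,0,0.4],[0,0,0,0,0,0,0.5],[0,0,0,0,0,0,0.7],[0,0,0,0,0,0,0.8],[0,0,0,0,0,0,0.8],[0,0,-0.05,0,0,0,0.8],[0,0,-0.1,0,0,0,0.8],[0,0,-0.2,0,0,0,0.8],[0,0,-0.35,0,0,0,0.8],[0,0,-0.55,0,0,0,0.8],[0,0,-0.75,0,0,0,0.8],[0,0,-0.95,0,0,0,0.8],[0,0,-0.95,0,0,0,0.8],[0,0,-0.95,0,0,0,0.8]])

```text
time_s: 16.4
tool_pos: [0.525, -0.2033, 0.2755]
tool_rot: [179.8, 0.0, 68.4]
force: [0.1, -0.1, 0.3]
grip_width: 0.0699
grasp_force: 0.0
```

Run:
```python
from h import *
import cv2
exec(open('st.py').read())
im=viewer.read_camera('side')[:,:,::-1].copy(); cv2.imwrite('pics/side9.png',im)
H=np.array([.528,-.204,.014])
cr=cv2.resize(im[130:380,210:543],(800,600),interpolation=cv2.INTER_CUBIC)
for zz,r in((.054,.033),(.058,.033)):
    t=np.linspace(0,2*np.pi,40); q=proj('side',H+np.c_[r*np.cos(t),r*np.sin(t),0*t+zz]); cv2.polylines(cr,[((q+.5-[210,130])*2.4).astype(np.int32)],True,(0,0,255),1)
cv2.imwrite('pics/end.png',cr)
```

```text
16.4 [ 0.525  -0.2033  0.2755] [179.8048   0.0266  68.4062] 0.06992434172724232 0.0 tool F [-0.0779  0.1619 -0.2997] T [ 0.0711 -0.0945 -0.0185] q [-28.8142   8.1765  52.7358  92.8686  -6.5433  82.0136   2.936 ]
```

View pics/end.png

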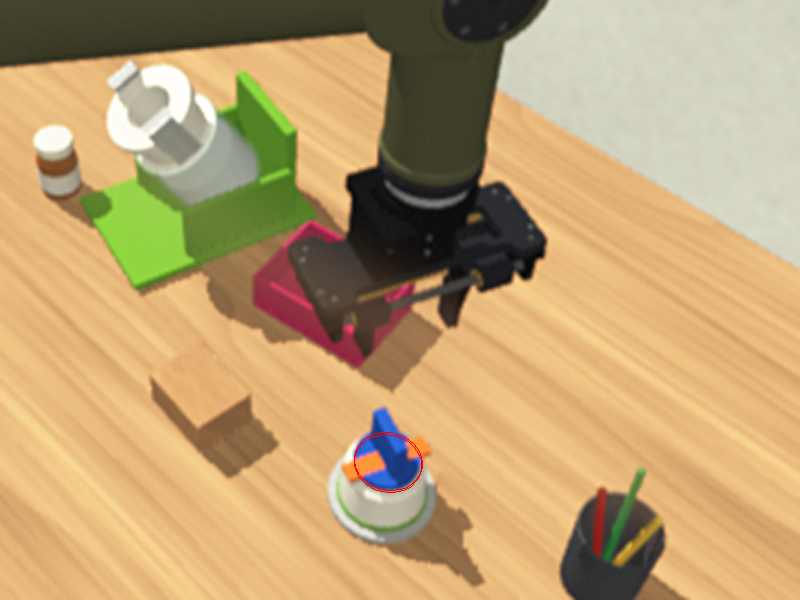

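The stopper stands upright in the holder at crop (388,462), with its flange on the predicted seated outline. The bystanders are where they were and the arm is clear of everything, so I'm handing in.

```bash
python3 -c "
from cell import env
print(env.sign_off())"
```

```text
the job is handed in; nothing more can be done
None
```

The stopper was turned about 85°, drawn out along the jar's axis and set upright in the 110 mm holder; the last picture shows it home and the bystanders apparently unmoved, and I handed the job in at about 16.5 s, with no verdict returned.

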